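# Feel out the hardened flask plug and stop the flasks with the sound ones

## Task

One of the three sponge plugs on the steel tray has gone hard in the autoclave: press gently on their crowns, about 5 mm deep, until you have felt the hard one. Leave that one standing where it is on the tray, and push the two sound, springy ones gently but fully home, shoulder on the rim, one into each open flask on the shaker. Do not disturb the other things on the bench.

Things in the scene. Friction and masses are not known exactly. Their poses are not given: they have to be found in the camera images.
- plug_a: one of three like-looking beige silicone-sponge flask plugs standing on the tray (two sound, one gone hard all through; not to be seen), 55 mm tall, 45 g. From below: stem 25 mm long, 29 mm across, swelling to 33 mm at 9 mm above the foot, foot 25 mm; firm head 42 mm across, 25 to 41 mm above the foot, the part to grip (underside is the shoulder); then the springy crown. Origin: centre of the foot, z up.
- plug_b: one of three like-looking beige silicone-sponge flask plugs standing on the tray (two sound, one gone hard all through; not to be seen), 55 mm tall, 45 g. From below: stem 25 mm long, 29 mm across, swelling to 33 mm at 9 mm above the foot, foot 25 mm; firm head 42 mm across, 25 to 41 mm above the foot, the part to grip (underside is the shoulder); then the springy crown. Origin: centre of the foot, z up.
- plug_c: one of three like-looking beige silicone-sponge flask plugs standing on the tray (two sound, one gone hard all through; not to be seen), 55 mm tall, 45 g. From below: stem 25 mm long, 29 mm across, swelling to 33 mm at 9 mm above the foot, foot 25 mm; firm head 42 mm across, 25 to 41 mm above the foot, the part to grip (underside is the shoulder); then the springy crown. Origin: centre of the foot, z up.
- plug_a_crown: springy crown of plug_a: 36 mm across, origin at the centre of its top face, 55 mm above the foot when free. Pushed down it gives evenly from the first touch: about 1.1 N per mm on a sound plug (5.5 N at 5 mm), 3.5 N per mm on the hardened one (17 N at 5 mm). It springs back. Pressed more than 9 mm, or with more than 25 N, it is spoilt.
- plug_b_crown: springy crown of plug_b: 36 mm across, origin at the centre of its top face, 55 mm above the foot when free. Pushed down it gives evenly from the first touch: about 1.1 N per mm on a sound plug (5.5 N at 5 mm), 3.5 N per mm on the hardened one (17 N at 5 mm). It springs back. Pressed more than 9 mm, or with more than 25 N, it is spoilt.
- plug_c_crown: springy crown of plug_c: 36 mm across, origin at the centre of its top face, 55 mm above the foot when free. Pushed down it gives evenly from the first touch: about 1.1 N per mm on a sound plug (5.5 N at 5 mm), 3.5 N per mm on the hardened one (17 N at 5 mm). It springs back. Pressed more than 9 mm, or with more than 25 N, it is spoilt.
- tray: open stainless instrument tray, 240 mm (its x) by 320 mm (its y), rim 18 mm high, floor 3 mm thick, too heavy to shift; the three plugs stand on its floor roughly in a row along its y, about 90 mm apart. Origin under its centre on the bench.
- mouth_right (a point): centre of the rim (187 mm above the bench) of the right (-y) one of two open glass flasks clamped upright and firm on the shaker. Bore 31 mm, rim 40 mm across, neck 40 mm deep. A sound plug's stem slides in freely for about 5 mm, then needs a push of about 5 to 10 N to get its swell in; home is shoulder on rim, the plug's origin 25 mm below this point. The hardened plug jams at its swell, about 6 mm in.
- mouth_left (a point): centre of the rim (187 mm above the bench) of the left (+y) one of two open glass flasks clamped upright and firm on the shaker. Bore 31 mm, rim 40 mm across, neck 40 mm deep. A sound plug's stem slides in freely for about 5 mm, then needs a push of about 5 to 10 N to get its swell in; home is shoulder on rim, the plug's origin 25 mm below this point. The hardened plug jams at its swell, about 6 mm in.
- shaker: white orbital shaker, off, fixed, 240 by 250 mm, platform 73 mm above the bench. Origin under its centre. The open flasks stand at (-55, -55) and (-55, +55) mm of its frame; a plugged flask at (+55, +55) mm rises to 217 mm above the bench; an empty clamp at the fourth corner. Push on the flasks with no more than 25 N.
- discard_tub: open grey plastic waste tub, not needed, 150 mm (its x) by 170 mm (its y), 90 mm high, walls and floor 3 mm, fixed. Origin under its centre on the bench.
- forceps: steel forceps lying on the tray floor beyond the plugs, 120 mm long, 8 mm high; bystander. Origin at mid-length, underneath.
- media_bottle: glass bottle with orange cap, 86 mm across, 168 mm tall, to the right beyond the waste tub; bystander. Origin under its centre.
- petri_dishes: two stacked clear dishes, 92 mm across, 31 mm high; bystander. Origin under the centre.
- tube_rack: pink tube rack, 70 by 210 mm, 92 mm high with its tubes, behind the tray; bystander. Origin under its centre.
- marker_pen: marker pen lying on the bench, 130 mm long, 12 mm thick; bystander. Origin under its middle.
- dropper_bottle: small amber bottle, 36 mm across, 70 mm tall; bystander. Origin under its centre.
- microtube_rack: green microtube rack, 65 by 150 mm, 40 mm high; bystander. Origin under its centre.

How it is judged:
By the outcome, as a careful person would: the job done as asked, in the order asked, and still so for the second after the job is handed in, with the robot touching nothing.
It also fails if it takes over 72 s, if anything falls off the work surface, if the arm or the gripper's body presses on something with over 40 N, if the wrist force passes 120 N, or if a joint passes its speed limit or range.

## Robot

A 6-joint arm with a two-finger parallel gripper is mounted at the origin on the work surface. World frame = base frame: x ahead of the robot, y to its left, z up, the work surface at z = 0. Lengths are in m, angles in rad, forces in N, time in s.
With the tool pointing down it reaches from about 0.375 to 0.925 m from the base axis. Payload 5.7 kg.
Tool frame: the origin (TCP) lies on the mounting face of the last link; the fingertips stand manip.nose_length ahead of it and the grasp point (between the pads) lies 155 mm ahead of it (manip.nose_length is the distance from the TCP to the fingertips, in m); z points along the fingers, y is the direction in which the jaws open and shut (so a half turn about z gives the same grasp; the last joint's range is limited). The gripper opens to 85 mm and grips with 20 to 120 N. Pads are 22 mm wide; open, the fingers measure 114 mm over their backs; the gripper's body (76 mm by 85 mm) begins 54 mm behind the grasp point. The pads swing forward as they close: fully open they stand 13 mm farther back than shut.
Start: joints at [1.108, 0.359, 1.51, -0, 1.272, -0.115], TCP at [0.204, 0.564, 0.405] pointing down, gripper open.
Joint ranges: [-2.97, 2.97], [-1.01, 2.36], [0.21, 2.38], [-0.96, 4.11], [0.2, 2.71], [-2.98, 2.98]. Speed limits (rad/s): [2.39, 2.39, 3.14, 3.14, 3.14, 3.14].

## Interface

Orientations are given as a unit quaternion [w, x, y, z].
In Python, from workcell import manip, vision gives the robot as it stands.
- The arm moves only by the tool servo_tool, never from a script. Its argument "rows" is a list of rows, each a list of 5 numbers: the shift along the tool's x, y, z in cm, then the turn about the tool's z in rad, then the opening, from 0 (shut) to 1 (fully open). A call has exactly 5 rows; each row is the pose to reach, as a shift and turn from the pose commanded when the call began, along the tool's axes at that moment; what a row does not reach only later rows make up. A row lasts 1/8 s, in which the tool goes at most 62.5 mm and 10.7 degrees, less where a joint would pass 70% of its speed; a pose out of reach is approached as far as the arm can. A call with a gripper value outside its range is refused whole. The fingers move at their own pace and stop on an object; the grip force is fixed at half the most. Time passes only in rows, so rows that repeat a pose let the fingers close, or fill a call up. It gives the time, the measured TCP pose, the force and the opening at its end, in the units of the state.
- manip.state(): the state, without advancing time (a new reading comes with each control period).
- vision.camera(name): name is "side" or "top" or "wrist"; returns a dict with "pixels" (384x512x3 uint8, red, green, blue), "vertical_fov" (degrees; the focal length in pixels is half the picture's height over the tangent of half this angle, whatever the lens; pixels are square), "cx", "cy" (the principal point, pixels), "dist_coeffs" ([k1, k2, p1, p2, k3] as OpenCV has them; the pictures are not rectified), "extrinsics" (4x4, takes a point from world to camera coordinates). Camera axes: x right, y up, looking along -z (the intrinsics and any distortion apply to the point x, -y, -z); pixel columns grow to the right and rows downward; lengths in m; the calibration is good to about 2 mm. A picture is of the moment at which its call begins. There is no depth.
- manip.sign_off(): hands the job in, once; it reports no verdict.
The state is a dict: "time_s": time; "qpos": joint angles; "joint_vel": joint speeds; "effort": joint torques, N m; "tool_pos": TCP position; "eef_rot": TCP orientation; "force": force on the tool from outside, world axes, zero at the start; "ft_torque": the same for the moment, N m; "gripper_width": finger opening in m.
Only numpy, scipy, OpenCV 4.12 (cv2) and the standard library are available. Lean on these libraries where they do the work, as an engineer would, in place of code of your own. Each camera call takes 0.05 s, during which the arm holds its last target. There are 200 camera calls.

## Working session

There is one attempt and no reset: what is moved stays moved. The work goes in short steps, Python scripts to look and compute and a tool call to move; the robot and the scene stay as the last step left them, time stands still between calls to the robot, and variables do not carry over. Pictures are saved under pics/ and viewed, about 8 in all and at most 12, crops included, and the job is handed in when it is done.

Besides the shell and the picture viewer there is one more tool, called after ">>>" by a JSON object that holds its "api" and its "payload", one argument or row to a line. servo_tool: Moves the arm, as the interface text tells. Its arguments: {"type":"object","properties":{"rows":{"type":"array"}},"required":["rows"]}

```bash
ls; mkdir -p pics; cat > h.py <<'E'
import numpy as np, cv2
from workcell import manip, vision
def cam(n):
    c=vision.camera(n); p=np.array(c["pixels"]); h=p.shape[0]
    f=h/2/np.tan(np.radians(c["vertical_fov"])/2)
    c["K"]=np.array([[f,0,c["cx"]],[0,f,c["cy"]],[0,0,1.]]); c["D"]=np.array(c["dist_coeffs"],float)
    c["E"]=np.array(c["extrinsics"]); c["bgr"]=cv2.cvtColor(p,cv2.COLOR_RGB2BGR); return c
def ray(c,uv):
    x=cv2.undistortPoints(np.array([[uv]],float),c["K"],c["D"])[0,0]
    d=np.array([x[0],-x[1],-1.]); R=c["E"][:3,:3]; t=c["E"][:3,3]
    return -R.T@t, R.T@d
def onz(c,uv,z):
    o,d=ray(c,uv); return o+d*(z-o[2])/d[2]
def tri(rs):
    A=0;b=0
    for o,d in rs:
        d=d/np.linalg.norm(d);P=np.eye(3)-np.outer(d,d);A=A+P;b=b+P@o
    return np.linalg.solve(A,b)
def proj(c,X):
    p=c["E"][:3,:3]@np.array(X,float)+c["E"][:3,3]
    q,_=cv2.projectPoints(np.array([[p[0],-p[1],-p[2]]]),np.zeros(3),np.zeros(3),c["K"],c["D"]); return q[0,0]
E
python3 - <<'E'
from h import *
print(manip.state(), manip.nose_length)
for n in("top","side","wrist"):
    c=cam(n); cv2.imwrite(f"pics/{n}0.png",c["bgr"]); np.save(f"pics/{n}0.npy",{k:c[k] for k in("K","D","E","bgr")},allow_pickle=True)
    print(n,c["K"][0,0],c["D"],np.round(c["E"],3).tolist())
a=cv2.imread("pics/top0.png")
E
```

```text
pics
{'time_s': 0.0, 'qpos': array([ 1.10789109e+00,  3.59522682e-01,  1.51149304e+00,  6.00512363e-06,
        1.27249849e+00, -1.15064329e-01]), 'joint_vel': array([-0.00058384,  0.00080681,  0.00139683,  0.00162935,  0.00022718,
        0.00143989]), 'effort': array([-2.94231377e-04, -5.27604532e+01, -2.78624046e+01,  2.19646026e-04,
        1.28915758e-02,  9.58696376e-06]), 'tool_pos': array([0.20433447, 0.56372529, 0.40381969]), 'eef_rot': array([-2.76552344e-04,  1.73045773e-01,  9.84913315e-01, -9.20121795e-04]), 'force': array([ 1.57294376, -0.56161539,  0.5478199 ]), 'ft_torque': array([ 0.00432288,  0.03707089, -0.04475669]), 'gripper_width': 0.08551796652960934} 0.1734
top 375.8774906327845 [0.00887066 0.         0.         0.         0.        ] [[0.024, -0.999, -0.021, 0.004], [0.997, 0.023, 0.07, -0.517], [-0.07, -0.023, 0.997, -1.15], [0.0, 0.0, 0.0, 1.0]]
side 464.1886947620871 [-0.0641544  0.         0.         0.         0.       ] [[0.847, -0.532, -0.005, -0.426], [0.356, 0.56, 0.748, -0.274], [-0.395, -0.635, 0.663, -1.145], [0.0, 0.0, 0.0, 1.0]]
wrist 318.5473119331338 [0.01703932 0.         0.         0.         0.        ] [[0.34, 0.94, -0.001, -0.6], [-0.897, 0.324, -0.302, 0.04], [-0.284, 0.104, 0.953, -0.38], [0.0, 0.0, 0.0, 1.0]]
```

View pics/top0.png

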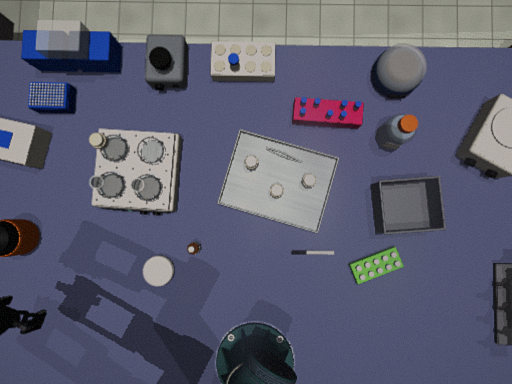

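View pics/side0.png

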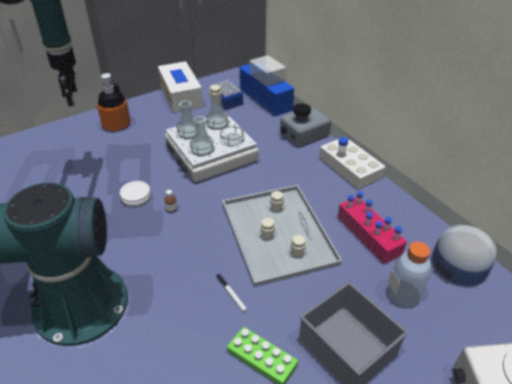

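The top view shows plugs at (251,162), (277,191) and (309,181), and the open flasks' rims near (97,183) and (138,185). In the side view the plugs are at (277,200), (268,228) and (298,243), with rims near (186,104) and (200,122).

```bash
python3 - <<'E'
from h import *
L=lambda n:np.load(f"pics/{n}0.npy",allow_pickle=True).item()
t,s=L("top"),L("side")
def blobs(c,roi):
    x0,y0,x1,y1=roi; im=c["bgr"][y0:y1,x0:x1].astype(int)
    m=((im[...,2]-im[...,0]>18)&(im[...,2]>110)).astype(np.uint8)
    n,l,st,ce=cv2.connectedComponentsWithStats(m)
    return [(st[i].tolist(),(ce[i]+[x0,y0]).round(1)) for i in range(1,n) if st[i,4]>12]
for c,r in((t,(225,135,335,228)),(s,(225,185,335,275))):
    for b in blobs(c,r): print(b, onz(c,b[1],.045).round(3))
for nm,z in(("mouthR",.187),("mouthL",.187)):
    pass
print(onz(t,(97,183),.187),onz(t,(138,185),.187),onz(s,(186,104),.187),onz(s,(200,121),.187))
a=cv2.resize(t["bgr"][120:220,80:190],None,fx=5,fy=5,interpolation=cv2.INTER_CUBIC)
b=cv2.resize(s["bgr"][80:180,160:240],None,fx=5,fy=5,interpolation=cv2.INTER_CUBIC)
b=b[:,:250*1] if 0 else b
m=np.hstack([a,b]); print(m.shape); cv2.imwrite("pics/m1.png",cv2.resize(m,(798,int(500*798/950)))) 
E
```

```text
([47, 7, 10, 6, 50], array([276.7, 194.6])) [0.617 0.036 0.045]
([37, 34, 11, 7, 62], array([267.4, 222.1])) [ 0.53  -0.045  0.045]
([68, 51, 11, 8, 69], array([298.4, 239.5])) [ 0.563 -0.145  0.045]
[0.51732625 0.43196913 0.187     ] [0.51443794 0.32128656 0.187     ] [0.52542013 0.43017278 0.187     ] [0.51687036 0.31471637 0.187     ]
(500, 950, 3)
```

View pics/m1.png

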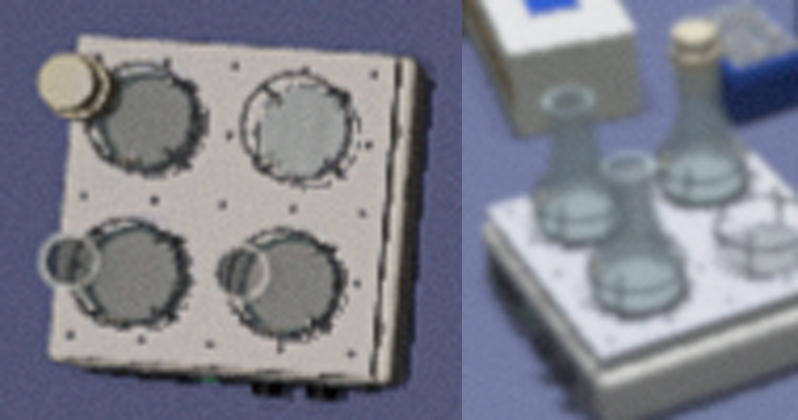

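The flask rims are now clear: top view at (96.4,182.1) left and (137.9,184.8) right, side view at (185.2,104) and (200.2,119.5). Next I move the wrist camera over the mouths.

>>> {"api": "servo_tool", "payload": {
  "rows": [
    [-6,-1,-2,-0.15,0],
    [-12,-2.3,-4.6,-0.3,0],
    [-18,-3.5,-4.6,-0.348,0],
    [-24,-4.6,-4.6,-0.348,0],
    [-30,-5.8,-4.6,-0.348,0]
  ]
}}

```text
time_s: 0.78
tool_pos: [0.4672, 0.4066, 0.4506]
eef_rot: [-0.0, -0.0, 1.0, 0.0]
force: [0.4, 0.1, 0.8]
gripper_width: -0.0003
```

```bash
cat > look.py <<'E'
import sys
from h import *
n=sys.argv[1]; c=cam("wrist"); cv2.imwrite(f"pics/{n}.png",c["bgr"]); np.save(f"pics/{n}.npy",{k:c[k] for k in("K","D","E","bgr")},allow_pickle=True)
E
python3 look.py w1; python3 -c "
from h import *
print(manip.state()['qpos'],manip.state()['tool_pos'])"
```

```text
[ 0.59567898  0.35398945  1.40166217 -0.00608532  1.38311174 -0.97032025] [0.47356103 0.40278185 0.45042852]
```

View pics/w1.png

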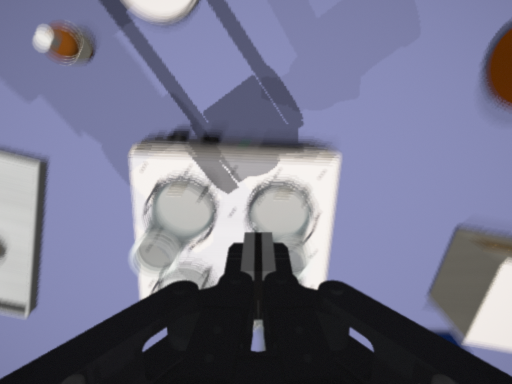

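>>> {"api": "servo_tool", "payload": {
  "rows": [
    [-3,-3,0,0,0],
    [-5,-7,0,0,0],
    [-6,-9,0,0,0],
    [-6,-9,0,0,0],
    [-6,-9,0,0,0]
  ]
}}

```text
time_s: 1.45
tool_pos: [0.5252, 0.3187, 0.4506]
eef_rot: [-0.0, -0.0, 1.0, 0.0]
force: [-1.1, -0.4, 0.3]
gripper_width: -0.0
```

```bash
python3 look.py w2
```

```text
(no output)
```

View pics/w2.png

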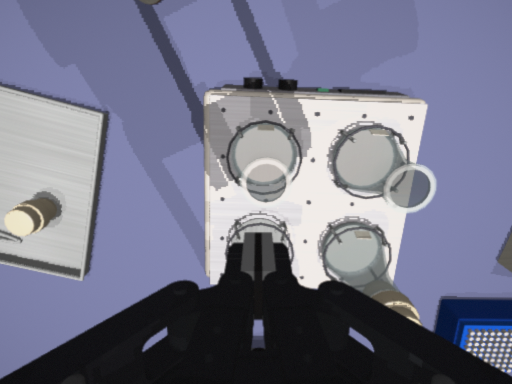

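w2 is sharp and shows the right mouth at about (267,185) and the left at (409,188). w1 was blurred because the arm was still moving. I take a second still view from another place.

>>> {"api": "servo_tool", "payload": {
  "rows": [
    [-3,3,0,0,0],
    [-5,6,0,0,0],
    [-5,6,0,0,0],
    [-5,6,0,0,0],
    [-5,6,0,0,0]
  ]
}}

```text
time_s: 2.12
tool_pos: [0.575, 0.3776, 0.4508]
eef_rot: [-0.0, -0.0, 1.0, -0.0]
force: [0.2, 0.3, 0.7]
gripper_width: 0.0
```

```bash
python3 look.py w3; cat > rim.py <<'E'
from h import *
L=lambda n:np.load(f"pics/{n}.npy",allow_pickle=True).item()
def rim(c,X,name):
    u,v=proj(c,X); r=375
    x0,y0=int(u)-45,int(v)-45; g=cv2.cvtColor(c["bgr"],cv2.COLOR_BGR2GRAY)[max(y0,0):y0+90,max(x0,0):x0+90]
    x0=max(x0,0);y0=max(y0,0)
    h=cv2.HoughCircles(cv2.GaussianBlur(g,(3,3),0),cv2.HOUGH_GRADIENT_ALT,1,8,param1=150,param2=.5,minRadius=15,maxRadius=32)
    return (u,v),[] if h is None else [(round(float(a+x0),1),round(float(b+y0),1),round(float(q),1)) for a,b,q in h[0]]
for n in("w2","w3"):
    c=L(n)
    for X in((.52,.433,.187),(.517,.32,.187)): print(n,rim(c,X,n))
    print(proj(c,(.517,.32,.187)))
E
python3 rim.py
```

```text
w2 ((np.float64(406.35841578355706), np.float64(185.6596587621156)), [(412.0, 187.0, 22.4)])
w2 ((np.float64(258.56216859336377), np.float64(181.7582781426482)), [(266.0, 183.0, 21.3)])
[258.56216859 181.75827814]
w3 ((np.float64(334.30202632356554), np.float64(119.4359806266835)), [(335.0, 122.0, 21.5)])
w3 ((np.float64(176.80571180818126), np.float64(114.9531385531698)), [(182.0, 118.0, 25.4)])
[176.80571181 114.95313855]
```

View pics/w3.png

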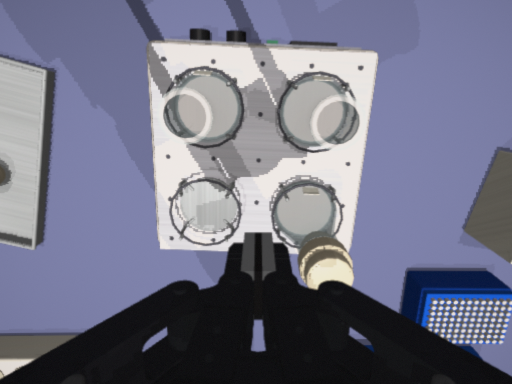

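In w3 the rim outlines span x 163–212, y 90–143 (right) and x 311–360, y 96–147 (left). In w2 the right rim is centred near (267,185) and the left near (410,188). I triangulate with the top and side views.

```bash
python3 - <<'E'
from h import *
L=lambda n:np.load(f"pics/{n}.npy",allow_pickle=True).item()
C={n:L(n) for n in("w2","w3","top0","side0")}
P={"R":{"w2":(267,184.5),"w3":(187,116.5),"top0":(137.9,184.8),"side0":(200.2,119.5)},"L":{"w2":(410.5,187.8),"w3":(335.5,121.5),"top0":(96.4,182.1),"side0":(185.2,104)}}
for k,p in P.items():
    print(k,"wrist",tri([ray(C[n],p[n]) for n in("w2","w3")]).round(4),"fixed",tri([ray(C[n],p[n]) for n in("top0","side0")]).round(4))
    X=tri([ray(C[n],p[n]) for n in p]); print(" all",X.round(4),[ (n,(proj(C[n],X)-p[n]).round(1).tolist()) for n in p],[onz(C[n],p[n],.187).round(4).tolist()[:2] for n in p])
# crops x6 of rings
o=[]
for n in("w2","w3"):
    for k in"RL":
        u,v=map(int,P[k][n]); o.append(cv2.resize(C[n]["bgr"][v-35:v+36,u-35:u+36],(280,280),interpolation=cv2.INTER_CUBIC))
cv2.imwrite("pics/rings.png",np.vstack([np.hstack(o[:2]),np.hstack(o[2:])]))
E
```

```text
R wrist [0.5185 0.3269 0.1875] fixed [0.5171 0.3193 0.19  ]
 all [0.519  0.325  0.1844] [('w2', [-1.9, -1.3]), ('w3', [-2.2, 0.9]), ('top0', [-0.9, -1.4]), ('side0', [-1.1, 0.5])] [[0.5192, 0.3265], [0.5181, 0.3272], [0.515, 0.3216], [0.5213, 0.322]]
L wrist [0.5203 0.433  0.1929] fixed [0.5215 0.4326 0.1872]
 all [0.5217 0.4344 0.1865] [('w2', [-2.9, -0.2]), ('w3', [0.4, 0.3]), ('top0', [-0.1, -0.7]), ('side0', [-0.8, -0.1])] [[0.5217, 0.4364], [0.5215, 0.434], [0.5197, 0.4337], [0.5232, 0.4316]]
```

View pics/rings.png

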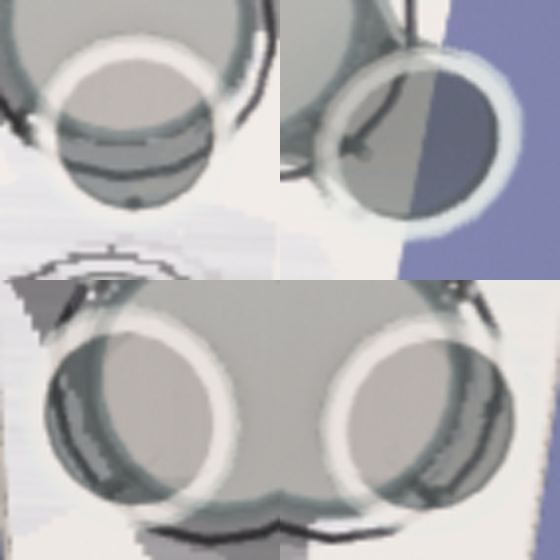

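>>> {"api": "servo_tool", "payload": {
  "rows": [
    [0,-6,0,0,0],
    [0,-12,0,0,0],
    [1,-18,0,0,0],
    [2,-24,0,0,0],
    [3,-30,0,0,0]
  ]
}}

```text
time_s: 2.8
tool_pos: [0.5447, 0.0758, 0.4512]
eef_rot: [0.0, 0.0, 1.0, -0.0]
force: [1.1, -0.3, -0.4]
gripper_width: 0.0001
```

>>> {"api": "servo_tool", "payload": {
  "rows": [
    [1,-5,4,0,0],
    [2,-9,7,0,0],
    [2,-11,9,0,0],
    [2,-11,9,0,0],
    [2,-11,9,0,0]
  ]
}}

```text
time_s: 3.42
tool_pos: [0.526, -0.0318, 0.3616]
eef_rot: [0.001, 0.0, 1.0, 0.0]
force: [1.0, -0.1, 1.0]
gripper_width: -0.0002
```

```bash
python3 look.py p1
```

```text
(no output)
```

View pics/p1.png

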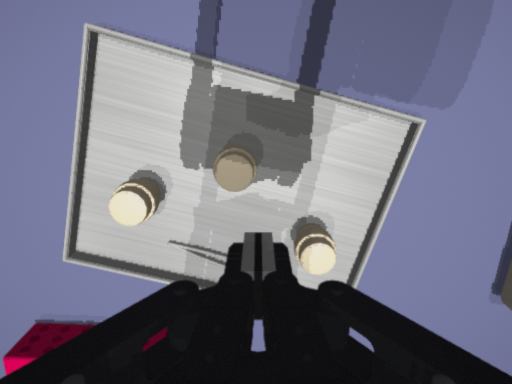

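In p1 the crown tops are at about (132,207), (235,170) and (318,255), and the forceps lie beyond the plugs. I recompute the mouths from the ring edges and take a second view of the plugs.

>>> {"api": "servo_tool", "payload": {
  "rows": [
    [-3,-2,0,0,0],
    [-5,-3,0,0,0],
    [-5,-3,0,0,0],
    [-5,-3,0,0,0],
    [-5,-3,0,0,0]
  ]
}}

```text
time_s: 4.1
tool_pos: [0.5751, -0.0613, 0.3609]
eef_rot: [-0.0, -0.001, 1.0, 0.0]
force: [-0.2, 0.4, -0.3]
gripper_width: 0.0001
```

```bash
python3 look.py p2; python3 - <<'E'
from h import *
L=lambda n:np.load(f"pics/{n}.npy",allow_pickle=True).item()
C={n:L(n) for n in("w2","w3","top0","side0","p1","p2")}
P={"R":{"w2":(266,182.5),"w3":(184.3,115.8)},"L":{"w2":(409.9,188.2),"w3":(337.5,121.2)}}
for k,p in P.items():
    print(k,tri([ray(C[n],p[n]) for n in p]).round(4),[onz(C[n],p[n],.187).round(4).tolist()[:2] for n in p])
o=[]
for n in("p1","p2"):
    c=C[n]; r=[]
    for X in((.617,.036),(.53,-.045),(.563,-.145)):
        u,v=map(int,proj(c,(*X,.058))); u=min(max(u,33),478);v=min(max(v,33),350)
        print(n,u-33,v-33); r.append(cv2.resize(c["bgr"][v-33:v+33,u-33:u+33],(264,264),interpolation=cv2.INTER_CUBIC))
    o.append(np.hstack(r))
cv2.imwrite("pics/pl.png",np.vstack(o)); print(manip.state()["tool_pos"])
E
```

```text
R [0.5174 0.3256 0.1879] [[0.5176, 0.3257], [0.5176, 0.3253]]
L [0.521  0.4346 0.1899] [[0.522, 0.436], [0.5212, 0.4354]]
p1 293 234
p1 209 148
p1 101 182
p2 328 188
p2 243 93
p2 128 131
[ 0.57515555 -0.06140444  0.36088927]
```

View pics/pl.png

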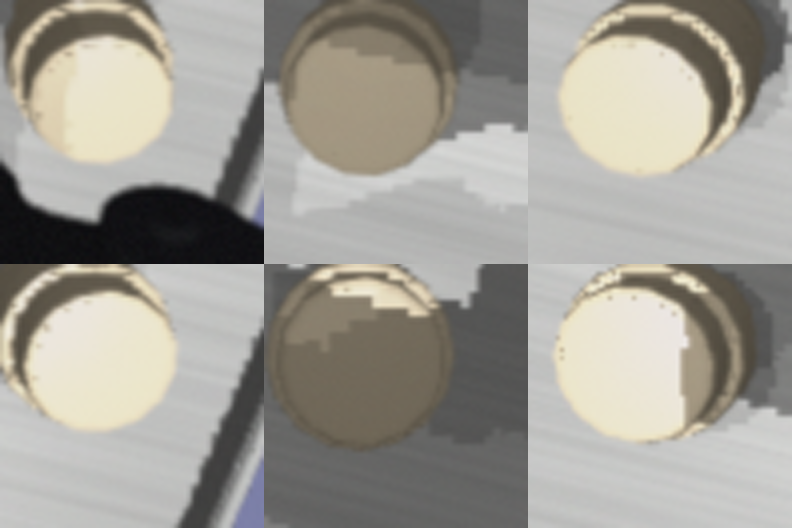

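Crown discs by edge in p1: P1 (317.9,258.4), P2 (234.1,172.8), P3 (127.5,208). In p2: P1 (352.7,211.9), P2 (266.9,118.9), P3 (154.1,155.7).

```bash
python3 - <<'E'
from h import *
L=lambda n:np.load(f"pics/{n}.npy",allow_pickle=True).item()
C={n:L(n) for n in("p1","p2","top0")}
P={1:((317.9,258.4),(352.7,211.9)),2:((234.1,172.8),(266.9,118.9)),3:((127.5,208),(154.1,155.7))}
for k,p in P.items():
    print(k,tri([ray(C[n],q) for n,q in zip(("p1","p2"),p)]).round(4),[onz(C[n],q,.058).round(4).tolist()[:2] for n,q in zip(("p1","p2"),p)])
    for n in ("p1","p2"):
        X=onz(C[n],dict(zip(("p1","p2"),p))[n],.058); print(abs(proj(C[n],X+[0,.018,0])-proj(C[n],X)).round(1))
E
```

```text
1 [0.6075 0.0268 0.0577] [[0.6074, 0.0269], [0.6072, 0.0265]]
[18.6  0. ]
[19.7  0. ]
2 [ 0.5243 -0.0529  0.049 ] [[0.5218, -0.0523], [0.5235, -0.0531]]
[20.3  0. ]
[21.4  0. ]
3 [ 0.555  -0.1505  0.0584] [[0.5553, -0.1506], [0.5551, -0.1508]]
[19.7  0. ]
[20.8  0.1]
```

Measured: P1 (0.607, 0.027), P2 (0.5225, -0.053), P3 (0.555, -0.151), tops at about 0.058. Press P2 first.

>>> {"api": "servo_tool", "payload": {
  "rows": [
    [3,0.5,3,0,0],
    [5.25,0.8,7,0,0],
    [5.25,0.8,11,0,0],
    [5.25,0.8,12,0,0],
    [5.25,0.8,12.5,0,0]
  ]
}}

```text
time_s: 4.78
tool_pos: [0.5238, -0.0541, 0.236]
eef_rot: [0.0, -0.0, 1.0, -0.0]
force: [-0.1, 0.5, 0.3]
gripper_width: -0.0003
```

>>> {"api": "servo_tool", "payload": {
  "rows": [
    [0,0,0.2,0,0],
    [0,0,0.4,0,0],
    [0,0,0.7,0,0],
    [0,0,0.7,0,0],
    [0,0,0.7,0,0]
  ]
}}

```text
time_s: 5.4
tool_pos: [0.5238, -0.0542, 0.2291]
eef_rot: [0.001, -0.0, 1.0, -0.0]
force: [1.0, 0.4, 3.4]
gripper_width: 0.0004
```

>>> {"api": "servo_tool", "payload": {
  "rows": [
    [0,0,0.15,0,0],
    [0,0,0.27,0,0],
    [0,0,0.27,0,0],
    [0,0,0.27,0,0],
    [0,0,0.27,0,0]
  ]
}}

```text
time_s: 6.02
tool_pos: [0.5239, -0.0542, 0.2263]
eef_rot: [0.001, -0.0, 1.0, -0.0]
force: [2.3, -0.7, 5.1]
gripper_width: -0.0
```

>>> {"api": "servo_tool", "payload": {
  "rows": [
    [0,0,-0.8,0,0],
    [0,0,-2,0,0],
    [1,-3,-2,0,0],
    [1,-3,-2,0,0],
    [1,-3,-2,0,0]
  ]
}}

```text
time_s: 6.65
tool_pos: [0.5132, -0.0839, 0.2462]
eef_rot: [-0.0, 0.0, 1.0, 0.0]
force: [-0.2, 0.5, 0.1]
gripper_width: 0.0005
```

P2 is sound: about 5 N at 5 mm. Now P3.

>>> {"api": "servo_tool", "payload": {
  "rows": [
    [-3,-5,0,0,0],
    [-4.2,-6.7,0,0,0],
    [-4.2,-6.7,0.5,0,0],
    [-4.2,-6.7,1,0,0],
    [-4.2,-6.7,1,0,0]
  ]
}}

```text
time_s: 7.28
tool_pos: [0.5541, -0.1497, 0.2351]
eef_rot: [-0.001, -0.001, 1.0, 0.001]
force: [-0.4, 1.3, 0.6]
gripper_width: 0.0001
```

>>> {"api": "servo_tool", "payload": {
  "rows": [
    [0,0,0.2,0,0],
    [0,0,0.4,0,0],
    [0,0,0.7,0,0],
    [0,0,0.7,0,0],
    [0,0,0.7,0,0]
  ]
}}

```text
time_s: 7.9
tool_pos: [0.5554, -0.1511, 0.2292]
eef_rot: [0.0, -0.0, 1.0, -0.0]
force: [-0.2, 0.7, 2.2]
gripper_width: 0.0001
```

>>> {"api": "servo_tool", "payload": {
  "rows": [
    [0,0,0.15,0,0],
    [0,0,0.27,0,0],
    [0,0,0.27,0,0],
    [0,0,0.27,0,0],
    [0,0,0.27,0,0]
  ]
}}

```text
time_s: 8.52
tool_pos: [0.5555, -0.1511, 0.2265]
eef_rot: [0.0, -0.0, 1.0, -0.0]
force: [-1.3, 1.7, 4.7]
gripper_width: 0.0003
```

>>> {"api": "servo_tool", "payload": {
  "rows": [
    [0,0,-1,0,0],
    [0,0,-2.5,0,0],
    [-1,3,-2.5,0,0],
    [-3,9,-2.5,0,0],
    [-4,13,-2.5,0,0]
  ]
}}

```text
time_s: 9.15
tool_pos: [0.5963, -0.0194, 0.2525]
eef_rot: [0.001, -0.0, 1.0, -0.0]
force: [-0.1, -1.0, 0.7]
gripper_width: -0.0002
```

P3 is also sound (4.7 N), so P1 should be the hard one. I press it to feel that.

>>> {"api": "servo_tool", "payload": {
  "rows": [
    [-1,3,0,0,0],
    [-1.2,4.8,0.5,0,0],
    [-1.2,4.8,1.2,0,0],
    [-1.2,4.8,1.6,0,0],
    [-1.2,4.8,1.6,0,0]
  ]
}}

```text
time_s: 9.78
tool_pos: [0.6069, 0.0257, 0.2347]
eef_rot: [-0.001, 0.001, 1.0, -0.0]
force: [1.3, -0.5, -0.9]
gripper_width: 0.0
```

>>> {"api": "servo_tool", "payload": {
  "rows": [
    [0,0,0.2,0,0],
    [0,0,0.4,0,0],
    [0,0,0.65,0,0],
    [0,0,0.65,0,0],
    [0,0,0.65,0,0]
  ]
}}

```text
time_s: 10.4
tool_pos: [0.6076, 0.0267, 0.2296]
eef_rot: [0.0, -0.0, 1.0, -0.0]
force: [-1.5, 0.1, 5.8]
gripper_width: -0.0001
```

>>> {"api": "servo_tool", "payload": {
  "rows": [
    [0,0,0.1,0,0],
    [0,0,0.2,0,0],
    [0,0,0.3,0,0],
    [0,0,0.3,0,0],
    [0,0,0.3,0,0]
  ]
}}

```text
time_s: 11.02
tool_pos: [0.6078, 0.0267, 0.2275]
eef_rot: [0.001, -0.0, 1.0, -0.0]
force: [-3.1, -0.9, 14.2]
gripper_width: 0.0
```

>>> {"api": "servo_tool", "payload": {
  "rows": [
    [0,0,-1,0,0],
    [0,0,-3,0,0],
    [0,0,-6,0,0],
    [3,-3,-8,0,0.3],
    [8.3,-8,-8,0,0.75]
  ]
}}

```text
time_s: 11.65
tool_pos: [0.5331, -0.0464, 0.3077]
eef_rot: [0.003, -0.001, 1.0, -0.001]
force: [-0.3, -0.5, -0.3]
gripper_width: 0.0358
```

P1 is the hard one (14 N at about 4 mm). Now grip P2 by the head.

>>> {"api": "servo_tool", "payload": {
  "rows": [
    [0.2,0,0,0,0.75],
    [0.2,0,4,0,0.75],
    [0.2,0,8,0,0.75],
    [0.2,0,10,0,0.75],
    [0.2,0,10.9,0,0.75]
  ]
}}

```text
time_s: 12.28
tool_pos: [0.53, -0.0455, 0.1955]
eef_rot: [-0.001, -0.0, 1.0, 0.0]
force: [0.8, -0.6, 0.7]
gripper_width: 0.0641
```

>>> {"api": "servo_tool", "payload": {
  "rows": [
    [0,0,0,0,0.5],
    [0,0,0,0,0.4],
    [0,0,0,0,0.2],
    [0,0,0,0,0.2],
    [0,0,0,0,0.2]
  ]
}}

```text
time_s: 12.9
tool_pos: [0.5302, -0.046, 0.1974]
eef_rot: [0.001, -0.0, 1.0, -0.0]
force: [-0.3, 0.0, 4.5]
gripper_width: 0.0393
```

The last move stopped short: TCP is at x=0.530 instead of 0.5225, so the grip is off-centre. I open, lift and look.

>>> {"api": "servo_tool", "payload": {
  "rows": [
    [0,0,0,0,0.5],
    [0,0,0,0,0.75],
    [0,0,0,0,0.75],
    [0,0,-5,0,0.75],
    [-2,0,-10,0,0.75]
  ]
}}

```text
time_s: 13.52
tool_pos: [0.5483, -0.0458, 0.2968]
eef_rot: [-0.002, 0.0, 1.0, 0.0]
force: [2.1, -0.2, 0.1]
gripper_width: 0.0644
```

>>> {"api": "servo_tool", "payload": {
  "rows": [
    [-2,0,-3,0,0.75],
    [-3,0,-5,0,0.75],
    [-3,0,-5,0,0.75],
    [-3,0,-5,0,0.75],
    [-3,0,-5,0,0.75]
  ]
}}

```text
time_s: 14.15
tool_pos: [0.5788, -0.0458, 0.3453]
eef_rot: [-0.002, -0.0, 1.0, 0.0]
force: [0.1, 0.0, -0.4]
gripper_width: 0.0637
```

```bash
python3 look.py p3; python3 -c "
from h import *
print(manip.state()['tool_pos'])
c=np.load('pics/p3.npy',allow_pickle=True).item()
for X in((.5225,-.053,.058),(.5225,-.046,.058),(.53,-.046,.058),(.607,.0267,.058),(.555,-.1507,.058)):print(proj(c,X))"
```

```text
[ 0.57899989 -0.04587193  0.34548489]
[247.94048566 115.65975967]
[256.80298171 115.66807978]
[256.80419285 125.29710531]
[340.47339434 215.05638344]
[128.8774365  155.98772588]
```

View pics/p3.png

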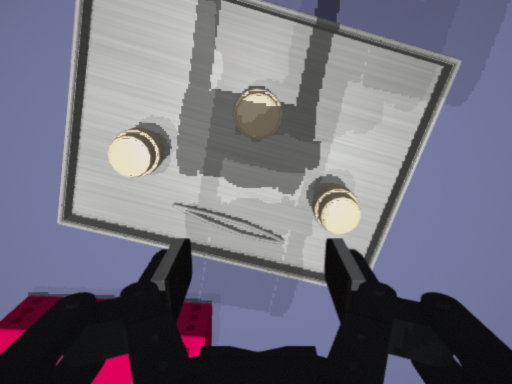

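P2 still stands upright at about (257,117), which is (0.523, -0.046). P1 is at (338,213) as before, and P3 is at about (134,156). I regrasp centred and check the pose before closing.

>>> {"api": "servo_tool", "payload": {
  "rows": [
    [2,0,3,0,0.75],
    [4,0,6,0,0.75],
    [5.6,0,8,0,0.75],
    [5.6,0,9,0,0.75],
    [5.6,0,9,0,0.75]
  ]
}}

```text
time_s: 14.82
tool_pos: [0.5244, -0.0461, 0.2563]
eef_rot: [-0.0, -0.0, 1.0, 0.0]
force: [0.7, 0.4, -0.1]
gripper_width: 0.0637
```

>>> {"api": "servo_tool", "payload": {
  "rows": [
    [0,0,2,0,0.75],
    [0,0,4,0,0.75],
    [0,0,5.2,0,0.75],
    [0,0,5.6,0,0.75],
    [0,0,5.6,0,0.75]
  ]
}}

```text
time_s: 15.45
tool_pos: [0.5243, -0.0461, 0.2011]
eef_rot: [0.0, -0.0, 1.0, -0.0]
force: [-0.2, 0.4, -0.2]
gripper_width: 0.0641
```

```bash
python3 - <<'E'
from h import *
c=np.load('pics/p3.npy',allow_pickle=True).item(); im=c["bgr"].astype(int)
for x0,y0,x1,y1 in((95,120,175,190),(300,175,375,240)):
    s=im[y0:y1,x0:x1]; m=((s[...,2]>225)&(s[...,2]-s[...,0]>18)).astype(np.uint8)
    m=cv2.morphologyEx(m,cv2.MORPH_OPEN,np.ones((5,5),np.uint8))
    k=max(cv2.findContours(m,0,2)[0],key=cv2.contourArea); e=cv2.fitEllipse(k); u=(e[0][0]+x0,e[0][1]+y0)
    print(u,e[1],onz(c,u,.058).round(4))
E
```

```text
(126.36044692993164, 157.97802352905273) (30.258432388305664, 42.016075134277344) [ 0.5567 -0.153   0.058 ]
(342.281925201416, 217.14047622680664) (28.48897933959961, 35.83161926269531) [0.609  0.0284 0.058 ]
```

>>> {"api": "servo_tool", "payload": {
  "rows": [
    [0,0,0.15,0,0.5],
    [0,0,0.15,0,0.3],
    [0,0,0.15,0,0.3],
    [0,0,0.15,0,0.3],
    [0,0,0.15,0,0.3]
  ]
}}

```text
time_s: 16.08
tool_pos: [0.5242, -0.0461, 0.2002]
eef_rot: [0.001, -0.0, 1.0, -0.0]
force: [-1.7, 1.7, 6.1]
gripper_width: 0.0401
```

>>> {"api": "servo_tool", "payload": {
  "rows": [
    [0,0,-0.5,0,0.3],
    [0,0,-1,0,0.3],
    [0,0,-2,0,0.3],
    [0,0,-3,0,0.3],
    [0,0,-4,0,0.3]
  ]
}}

```text
time_s: 16.7
tool_pos: [0.524, -0.046, 0.2402]
eef_rot: [0.0, -0.0, 1.0, -0.0]
force: [-0.2, 0.3, -0.1]
gripper_width: 0.0396
```

The plug is held. I carry it to the left flask.

>>> {"api": "servo_tool", "payload": {
  "rows": [
    [0,0,-5,0,0.3],
    [0,2,-10,0,0.3],
    [0,6,-15,0,0.3],
    [0,11,-18,0,0.3],
    [0,16,-18,0,0.3]
  ]
}}

```text
time_s: 17.32
tool_pos: [0.5246, 0.1154, 0.4233]
eef_rot: [0.004, 0.0, 1.0, 0.0]
force: [0.6, 0.9, -1.9]
gripper_width: 0.0401
```

>>> {"api": "servo_tool", "payload": {
  "rows": [
    [0,5,0,0,0.3],
    [0,10,0,0,0.3],
    [0,15,0,0,0.3],
    [0,20,0,0,0.3],
    [0,25,0,0,0.3]
  ]
}}

```text
time_s: 17.95
tool_pos: [0.5234, 0.3656, 0.4198]
eef_rot: [0.0, -0.0, 1.0, -0.0]
force: [1.1, -0.2, -1.2]
gripper_width: 0.0394
```

>>> {"api": "servo_tool", "payload": {
  "rows": [
    [0.2,3,0,0,0.3],
    [0.3,6,0,0,0.3],
    [0.3,7.1,0,0,0.3],
    [0.3,7.1,0,0,0.3],
    [0.3,7.1,0,0,0.3]
  ]
}}

```text
time_s: 18.58
tool_pos: [0.5209, 0.4339, 0.4193]
eef_rot: [-0.0, 0.0, 1.0, -0.0]
force: [-0.2, 0.1, -0.6]
gripper_width: 0.0396
```

>>> {"api": "servo_tool", "payload": {
  "rows": [
    [0,-0.1,1,0,0.3],
    [0,0,2,0,0.3],
    [0,0,3,0,0.3],
    [0,0,3.5,0,0.3],
    [0,0,3.8,0,0.3]
  ]
}}

```text
time_s: 19.2
tool_pos: [0.5213, 0.4347, 0.3832]
eef_rot: [0.001, -0.0, 1.0, -0.0]
force: [-2.4, -5.4, 20.6]
gripper_width: 0.0403
```

```bash
python3 look.py i1; python3 - <<'E'
from h import *
s=cam("side"); t=cam("top"); cv2.imwrite("pics/s_i1.png",s["bgr"])
w=np.load('pics/i1.npy',allow_pickle=True).item()
a=cv2.resize(w["bgr"],(560,420)); u,v=map(int,proj(s,(.521,.4345,.187)))
b=cv2.resize(s["bgr"][v-30:v+30,u-16:u+18],(238,420),interpolation=cv2.INTER_CUBIC)
cv2.imwrite("pics/i1m.png",np.hstack([a,b])); st=manip.state(); print(st["force"],st["ft_torque"],st["tool_pos"])
E
```

```text
[-2.00031038 -4.32927533 12.87938828] [-0.85532537  0.60501798  0.02082963] [0.52103604 0.4346444  0.38352734]
```

View pics/i1m.png

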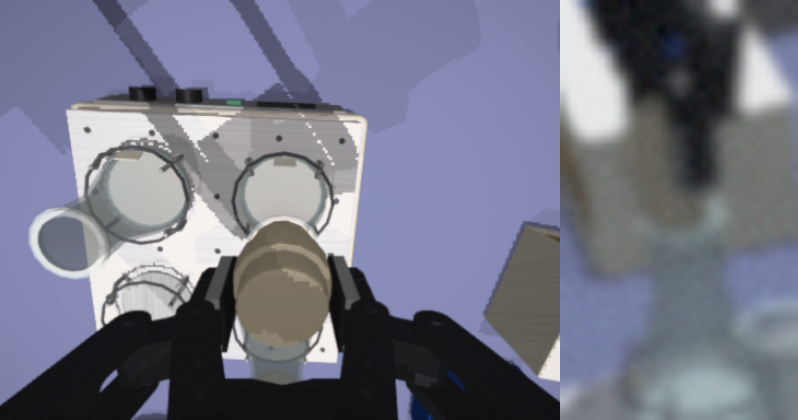

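The plug meets 13–20 N with its foot at rim height, so it is off-centre on the rim. The wrist picture shows a white rim arc at about (285,222) on the -x side of the stem. I back off and compare the projections.

>>> {"api": "servo_tool", "payload": {
  "rows": [
    [0,0,-0.7,0,0.3],
    [0,0,-1.2,0,0.3],
    [0,0,-1.2,0,0.3],
    [0,0,-1.2,0,0.3],
    [0,0,-1.2,0,0.3]
  ]
}}

```text
time_s: 19.98
tool_pos: [0.5207, 0.435, 0.3928]
eef_rot: [-0.0, -0.0, 1.0, -0.0]
force: [0.5, -0.1, -0.7]
gripper_width: 0.0398
```

```bash
python3 look.py i2; python3 - <<'E'
from h import *
c=np.load('pics/i1.npy',allow_pickle=True).item()
st=manip.state(); print(st["force"],st["ft_torque"],st["tool_pos"],st["gripper_width"])
print("R meas from i1",onz(c,(63.1,220.8),.187).round(4), "pred",proj(c,(.5176,.3256,.187)))
T=np.array([.521,.4346,.3835])
im=cv2.resize(c["bgr"],None,fx=3,fy=3,interpolation=cv2.INTER_CUBIC)
def circ(X,r,col):
    a=np.linspace(0,2*np.pi,60); pts=np.array([proj(c,np.array(X)+[r*np.cos(q),r*np.sin(q),0]) for q in a])
    cv2.polylines(im,[((pts+.5)*3).astype(int)],True,col,1)
circ((.521,.4346,.187),.02,(0,0,255)); circ((.521,.4346,.187),.0155,(0,0,255)); circ((.5176,.3256,.187),.02,(0,0,255))
f=T-[0,0,.197]
circ(f,.0125,(0,255,0)); circ(f+[0,0,.055],.018,(0,255,0)); circ(f+[0,0,.041],.021,(255,255,0)); circ(f+[0,0,.025],.021,(255,255,0))
cv2.imwrite("pics/ov.png",im[520:1000,60:1000][:, :]); print(im[520:1000,60:1000].shape)
cv2.imwrite("pics/ov.png",cv2.resize(im[540:1000,60:1000],(798,390)))
E
```

```text
[-1.00800112  0.82768697  0.10958583] [ 0.03367716  0.03268682 -0.00620744] [0.52074164 0.43498389 0.3928766 ] 0.039703351271351474
R meas from i1 [0.5167 0.3258 0.187 ] pred [ 63.05680561 222.30397486]
(480, 940, 3)
```

View pics/ov.png

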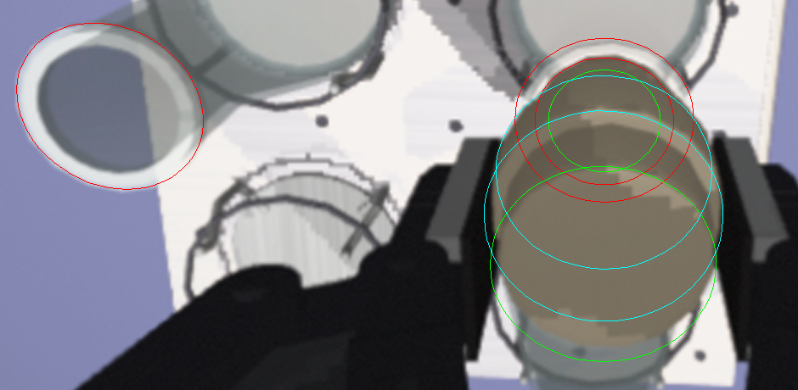

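The mouth overlays fit. The plug sits about 3.3 mm toward -x in the pads, which agrees with the moment reading, so I shift the tool +x by 4 mm and try again in stages.

>>> {"api": "servo_tool", "payload": {
  "rows": [
    [-0.2,0,0,0,0.3],
    [-0.4,0,0,0,0.3],
    [-0.4,0,0.4,0,0.3],
    [-0.4,0,0.8,0,0.3],
    [-0.4,0,1,0,0.3]
  ]
}}

```text
time_s: 20.65
tool_pos: [0.5246, 0.4349, 0.3827]
eef_rot: [-0.0, -0.0, 1.0, -0.0]
force: [-0.5, 0.2, -0.3]
gripper_width: 0.0399
```

>>> {"api": "servo_tool", "payload": {
  "rows": [
    [0,0,0.1,0,0.3],
    [0,0,0.2,0,0.3],
    [0,0,0.3,0,0.3],
    [0,0,0.4,0,0.3],
    [0,0,0.4,0,0.3]
  ]
}}

```text
time_s: 21.28
tool_pos: [0.5248, 0.435, 0.3792]
eef_rot: [-0.0, -0.0, 1.0, -0.0]
force: [0.5, 0.1, -0.3]
gripper_width: 0.0397
```

>>> {"api": "servo_tool", "payload": {
  "rows": [
    [0,0,0.2,0,0.3],
    [0,0,0.4,0,0.3],
    [0,0,0.6,0,0.3],
    [0,0,0.8,0,0.3],
    [0,0,0.8,0,0.3]
  ]
}}

```text
time_s: 21.9
tool_pos: [0.5248, 0.435, 0.371]
eef_rot: [0.0, -0.0, 1.0, 0.0]
force: [-0.1, -0.2, 1.8]
gripper_width: 0.0398
```

>>> {"api": "servo_tool", "payload": {
  "rows": [
    [0,0,0.2,0,0.3],
    [0,0,0.4,0,0.3],
    [0,0,0.6,0,0.3],
    [0,0,0.8,0,0.3],
    [0,0,0.8,0,0.3]
  ]
}}

```text
time_s: 22.52
tool_pos: [0.5248, 0.435, 0.3626]
eef_rot: [-0.0, -0.0, 1.0, -0.0]
force: [0.0, 0.6, 0.3]
gripper_width: 0.0396
```

>>> {"api": "servo_tool", "payload": {
  "rows": [
    [0,0,0.1,0,0.3],
    [0,0,0.2,0,0.3],
    [0,0,0.3,0,0.3],
    [0,0,0.3,0,0.3],
    [0,0,0.3,0,0.3]
  ]
}}

```text
time_s: 23.15
tool_pos: [0.5248, 0.435, 0.36]
eef_rot: [-0.0, -0.0, 1.0, -0.0]
force: [-0.1, -0.3, -0.4]
gripper_width: 0.0401
```

>>> {"api": "servo_tool", "payload": {
  "rows": [
    [0,0,0.1,0,0.3],
    [0,0,0.15,0,0.3],
    [0,0,0.15,0,0.3],
    [0,0,0.15,0,0.3],
    [0,0,0.15,0,0.3]
  ]
}}

```text
time_s: 23.78
tool_pos: [0.5247, 0.435, 0.3594]
eef_rot: [0.0, -0.0, 1.0, 0.0]
force: [-1.2, -1.1, 3.5]
gripper_width: 0.0395
```

>>> {"api": "servo_tool", "payload": {
  "rows": [
    [0,0,0.05,0,0.3],
    [0,0,0.1,0,0.3],
    [0,0,0.1,0,0.3],
    [0,0,0.1,0,0.3],
    [0,0,0.1,0,0.3]
  ]
}}

```text
time_s: 24.4
tool_pos: [0.5246, 0.435, 0.3593]
eef_rot: [0.0, -0.0, 1.0, 0.0]
force: [-3.4, -1.7, 10.9]
gripper_width: 0.0396
```

There is a firm stop exactly at the expected home height. I ease off, open and lift.

>>> {"api": "servo_tool", "payload": {
  "rows": [
    [0,0,-0.15,0,0.3],
    [0,0,-0.15,0,0.6],
    [0,0,-0.15,0,0.75],
    [0,0,-0.15,0,0.75],
    [0,0,-0.15,0,0.75]
  ]
}}

```text
time_s: 25.02
tool_pos: [0.5248, 0.435, 0.3591]
eef_rot: [-0.0, -0.0, 1.0, -0.0]
force: [0.6, -0.9, -0.1]
gripper_width: 0.0641
```

>>> {"api": "servo_tool", "payload": {
  "rows": [
    [0,0,-1,0,0.75],
    [0,0,-3,0,0.75],
    [0,0,-6,0,0.75],
    [0,0,-9,0,0.75],
    [-2,-2,-10,0,0.75]
  ]
}}

```text
time_s: 25.65
tool_pos: [0.5443, 0.4163, 0.4629]
eef_rot: [0.002, -0.001, 1.0, 0.002]
force: [0.1, -0.2, -0.6]
gripper_width: 0.0642
```

>>> {"api": "servo_tool", "payload": {
  "rows": [
    [-2,0,0,0,0.75],
    [-3,0,0,0,0.75],
    [-3,0,0,0,0.75],
    [-3,0,0,0,0.75],
    [-3,0,0,0,0.75]
  ]
}}

```text
time_s: 26.28
tool_pos: [0.5742, 0.4153, 0.4592]
eef_rot: [-0.0, -0.0, 1.0, -0.0]
force: [0.2, 0.3, 0.4]
gripper_width: 0.0643
```

```bash
python3 look.py q1; cat > seg.py <<'E'
import sys
from h import *
# plug-coloured regions: print bounding boxes and bottom-most edges
def seg(n):
    c=np.load(f"pics/{n}.npy",allow_pickle=True).item(); im=c["bgr"].astype(int)
    m=((im[...,2]-im[...,0]>0.1*im[...,2])&(im[...,2]>70)).astype(np.uint8)
    m=cv2.morphologyEx(m,cv2.MORPH_OPEN,np.ones((3,3),np.uint8))
    k,l,s,ce=cv2.connectedComponentsWithStats(m)
    for i in range(1,k):
        if s[i,4]>250: print(n,s[i].tolist(),ce[i].round(1))
    return c,l
if __name__=="__main__":
    c,_=seg(sys.argv[1])
    for X in((.521,.435,.217),(.5176,.3256,.187)): print(proj(c,X))
E
python3 seg.py q1; python3 -c "
from h import *
print(manip.state()['tool_pos'],manip.state()['force'])"
```

```text
q1 [257, 94, 59, 60, 2757] [285.9 123.9]
q1 [437, 153, 75, 87, 3018] [474.1 193.9]
q1 [252, 233, 50, 60, 2394] [276.5 262.2]
[287.22758583 125.49011591]
[136.33050781 115.76945811]
[0.57423457 0.41524336 0.45923079] [0.18854934 0.98481914 0.59359657]
```

The left plug stands in its flask: blob at x 257–316, y 94–154, expected centre (287,125). Now I go above P3 so that the camera looks straight down on it.

>>> {"api": "servo_tool", "payload": {
  "rows": [
    [0,-5.5,0,0,0.75],
    [-1,-11,0,0,0.75],
    [-2,-16.5,0,0,0.75],
    [-3,-22,0,0,0.75],
    [-4,-27.5,0,0,0.75]
  ]
}}

```text
time_s: 26.95
tool_pos: [0.6147, 0.1385, 0.4596]
eef_rot: [0.0, -0.0, 1.0, 0.0]
force: [0.1, -0.2, 0.5]
gripper_width: 0.0638
```

>>> {"api": "servo_tool", "payload": {
  "rows": [
    [-0.5,-5.5,0,0,0.75],
    [-1,-11,2,0,0.75],
    [-1.8,-16.5,4,0,0.75],
    [-1.8,-22,6,0,0.75],
    [-1.8,-27.5,8,0,0.75]
  ]
}}

```text
time_s: 27.58
tool_pos: [0.6327, -0.1364, 0.3789]
eef_rot: [0.0, -0.0, 1.0, -0.0]
force: [0.4, -0.6, 0.0]
gripper_width: 0.064
```

>>> {"api": "servo_tool", "payload": {
  "rows": [
    [0,-1.6,1,0,0.75],
    [0,-1.6,2,0,0.75],
    [0,-1.6,2,0,0.75],
    [0,-1.6,2,0,0.75],
    [0,-1.6,2,0,0.75]
  ]
}}

```text
time_s: 28.2
tool_pos: [0.6333, -0.1498, 0.3601]
eef_rot: [0.001, -0.001, 1.0, -0.0]
force: [-0.6, -1.3, 0.1]
gripper_width: 0.0641
```

```bash
python3 look.py r1; python3 - <<'E'
from seg import *
c,l=seg("r1"); print(manip.state()['tool_pos'])
o,_=ray(c,(0,0)); print("cam",o.round(4), "nadir",proj(c,(o[0],o[1],.05)))
for X in((.555,-.151,.058),(.555,-.151,.044),(.607,.027,.058)): print(proj(c,X).round(1))
E
```

```text
r1 [233, 60, 48, 51, 822] [258.7  90.3]
r1 [418, 123, 66, 46, 1930] [450.6 144.9]
r1 [98, 244, 67, 57, 2085] [123.7 268.8]
r1 [176, 248, 133, 89, 9013] [245.3 290.5]
r1 [384, 354, 39, 29, 669] [400.6 370.8]
[ 0.63321822 -0.15005629  0.36004119]
cam [ 0.5559 -0.1495  0.3298] nadir [257.92104589  86.04509863]
[256.1  84.8]
[256.1  84.9]
[464.  148.6]
```

P3's blob is centred at (256.5,85.0) against a predicted (256.1,84.8), so its position is confirmed. Grasp it.

>>> {"api": "servo_tool", "payload": {
  "rows": [
    [3,0,3,0,0.7],
    [6,0,6,0,0.7],
    [7.8,0,8.5,0,0.7],
    [7.8,-0.05,9.5,0,0.7],
    [7.8,-0.05,9.5,0,0.7]
  ]
}}

```text
time_s: 28.88
tool_pos: [0.5559, -0.1516, 0.2645]
eef_rot: [0.0, -0.0, 1.0, -0.0]
force: [-0.6, -0.3, -0.8]
gripper_width: 0.0598
```

>>> {"api": "servo_tool", "payload": {
  "rows": [
    [0,0,2,0,0.7],
    [0,0,4,0,0.7],
    [0,0,6,0,0.7],
    [0,0,6.6,0,0.7],
    [0,0,6.6,0,0.7]
  ]
}}

```text
time_s: 29.5
tool_pos: [0.5559, -0.1517, 0.1989]
eef_rot: [0.001, -0.0, 1.0, -0.0]
force: [-0.0, 0.7, 0.6]
gripper_width: 0.0597
```

>>> {"api": "servo_tool", "payload": {
  "rows": [
    [0,0,0,0,0.5],
    [0,0,0,0,0.3],
    [0,0,0,0,0.3],
    [0,0,0,0,0.3],
    [0,0,0,0,0.3]
  ]
}}

```text
time_s: 30.12
tool_pos: [0.5556, -0.1517, 0.1997]
eef_rot: [0.001, -0.0, 1.0, -0.0]
force: [-0.1, 0.7, 5.9]
gripper_width: 0.0398
```

>>> {"api": "servo_tool", "payload": {
  "rows": [
    [0,0,-0.5,0,0.3],
    [0,0,-1,0,0.3],
    [0,0,-3,0,0.3],
    [0,0,-6,0,0.3],
    [0,0,-10,0,0.3]
  ]
}}

```text
time_s: 30.75
tool_pos: [0.5544, -0.1513, 0.2987]
eef_rot: [-0.001, -0.0, 1.0, 0.0]
force: [0.1, -0.6, -0.4]
gripper_width: 0.0402
```

>>> {"api": "servo_tool", "payload": {
  "rows": [
    [0,0,-4,0,0.3],
    [0,4,-8,0,0.3],
    [1,9,-12,0,0.3],
    [2,14,-12,0,0.3],
    [3,19,-12,0,0.3]
  ]
}}

```text
time_s: 31.38
tool_pos: [0.5243, 0.04, 0.4195]
eef_rot: [0.001, 0.0, 1.0, -0.0]
force: [-0.0, 1.1, -0.3]
gripper_width: 0.0398
```

>>> {"api": "servo_tool", "payload": {
  "rows": [
    [0,5,0,0,0.3],
    [0,10,0,0,0.3],
    [0,15,0,0,0.3],
    [0,20,0,0,0.3],
    [0,24,0,0,0.3]
  ]
}}

```text
time_s: 32.0
tool_pos: [0.5243, 0.2804, 0.4186]
eef_rot: [0.0, -0.001, 1.0, 0.0]
force: [1.0, -0.7, -0.3]
gripper_width: 0.0399
```

>>> {"api": "servo_tool", "payload": {
  "rows": [
    [0.4,3,0,0,0.3],
    [0.6,4.5,0,0,0.3],
    [0.6,4.5,0,0,0.3],
    [0.6,4.5,0,0,0.3],
    [0.6,4.5,0,0,0.3]
  ]
}}

```text
time_s: 32.62
tool_pos: [0.5191, 0.3224, 0.4183]
eef_rot: [-0.0, 0.001, 1.0, -0.0]
force: [-0.8, 0.0, 0.3]
gripper_width: 0.0401
```

```bash
python3 look.py r2; python3 - <<'E'
from seg import *
c,l=seg("r2"); T=manip.state()['tool_pos']; print(T)
def ext(c,X):
    f=np.array(X); P=[]
    for r,h in((.018,.055),(.021,.041),(.021,.025),(.0165,.009),(.0125,0)):
        for a in np.linspace(0,6.28,60): P.append(proj(c,f+[r*np.cos(a),r*np.sin(a),h]))
    P=np.array(P); return P.min(0).round(1),P.max(0).round(1)
for dx in(0,-.003): print(dx,ext(c,T-[ -dx*1,0,.197]))
c,l=seg("i1"); print("i1",ext(c,(.521,.4346,.1865)),ext(c,(.5175,.4346,.1865)))
E
```

```text
r2 [396, 184, 86, 73, 4290] [439.  220.6]
r2 [213, 207, 90, 112, 7936] [257.8 264. ]
r2 [0, 211, 40, 43, 1231] [ 16.9 229.8]
[0.51906098 0.32251479 0.41838286]
0 (array([210.2, 207.2]), array([303.8, 322.6]))
-0.003 (array([209.9, 201.9]), array([304.1, 316.6]))
i1 [213, 202, 90, 114, 8111] [257.7 260.5]
i1 [448, 234, 64, 81, 2236] [480.9 271.1]
i1 (array([209.6, 206.1]), array([303.5, 321.6])) (array([209.2, 199.9]), array([303.8, 314.7]))
```

The plug is nearly centred in the pads this time, about -0.8 mm in x. Trim and enter.

>>> {"api": "servo_tool", "payload": {
  "rows": [
    [0.08,0.3,0,0,0.3],
    [0.08,0.3,1,0,0.3],
    [0.08,0.3,2,0,0.3],
    [0.08,0.3,3,0,0.3],
    [0.08,0.3,3.3,0,0.3]
  ]
}}

```text
time_s: 33.3
tool_pos: [0.5177, 0.3264, 0.3839]
eef_rot: [-0.001, -0.0, 1.0, -0.001]
force: [-0.6, -0.1, -0.6]
gripper_width: 0.0399
```

>>> {"api": "servo_tool", "payload": {
  "rows": [
    [0,0,0.1,0,0.3],
    [0,0,0.2,0,0.3],
    [0,0,0.3,0,0.3],
    [0,0,0.3,0,0.3],
    [0,0,0.3,0,0.3]
  ]
}}

```text
time_s: 33.92
tool_pos: [0.5181, 0.3265, 0.3824]
eef_rot: [0.0, -0.0, 1.0, -0.0]
force: [-0.5, -0.2, 0.2]
gripper_width: 0.04
```

>>> {"api": "servo_tool", "payload": {
  "rows": [
    [0,0,0.1,0,0.3],
    [0,0,0.2,0,0.3],
    [0,0,0.3,0,0.3],
    [0,0,0.3,0,0.3],
    [0,0,0.3,0,0.3]
  ]
}}

```text
time_s: 34.55
tool_pos: [0.5181, 0.3263, 0.3791]
eef_rot: [-0.0, -0.0, 1.0, -0.0]
force: [1.7, -2.3, -0.9]
gripper_width: 0.0399
```

>>> {"api": "servo_tool", "payload": {
  "rows": [
    [0,0,0.2,0,0.3],
    [0,0,0.4,0,0.3],
    [0,0,0.6,0,0.3],
    [0,0,0.8,0,0.3],
    [0,0,0.8,0,0.3]
  ]
}}

```text
time_s: 35.17
tool_pos: [0.518, 0.3261, 0.3708]
eef_rot: [-0.0, -0.0, 1.0, -0.001]
force: [0.7, -5.4, -0.4]
gripper_width: 0.0398
```

>>> {"api": "servo_tool", "payload": {
  "rows": [
    [0,-0.07,0.2,0,0.3],
    [0,-0.07,0.4,0,0.3],
    [0,-0.07,0.6,0,0.3],
    [0,-0.07,0.8,0,0.3],
    [0,-0.07,0.9,0,0.3]
  ]
}}

```text
time_s: 35.8
tool_pos: [0.518, 0.3258, 0.3621]
eef_rot: [-0.0, -0.0, 1.0, -0.0]
force: [1.0, -3.7, 2.2]
gripper_width: 0.0399
```

>>> {"api": "servo_tool", "payload": {
  "rows": [
    [0,0,0.1,0,0.3],
    [0,0,0.2,0,0.3],
    [0,0,0.3,0,0.3],
    [0,0,0.3,0,0.3],
    [0,0,0.3,0,0.3]
  ]
}}

```text
time_s: 36.42
tool_pos: [0.518, 0.3258, 0.3591]
eef_rot: [-0.0, -0.0, 1.0, -0.0]
force: [0.8, -3.9, 0.2]
gripper_width: 0.0399
```

>>> {"api": "servo_tool", "payload": {
  "rows": [
    [0,0,0.05,0,0.3],
    [0,0,0.1,0,0.3],
    [0,0,0.15,0,0.3],
    [0,0,0.15,0,0.3],
    [0,0,0.15,0,0.3]
  ]
}}

```text
time_s: 37.05
tool_pos: [0.5179, 0.3258, 0.3589]
eef_rot: [0.0, -0.0, 1.0, 0.0]
force: [-2.5, -4.0, 8.4]
gripper_width: 0.0396
```

>>> {"api": "servo_tool", "payload": {
  "rows": [
    [0,0,0.05,0,0.3],
    [0,0,0.1,0,0.3],
    [0,0,0.1,0,0.3],
    [0,0,0.1,0,0.3],
    [0,0,0.1,0,0.3]
  ]
}}

```text
time_s: 37.67
tool_pos: [0.5179, 0.3258, 0.3589]
eef_rot: [0.001, -0.0, 1.0, 0.0]
force: [-4.3, -5.2, 15.2]
gripper_width: 0.0399
```

Firm stop at the home height. I release and move away.

>>> {"api": "servo_tool", "payload": {
  "rows": [
    [0,0,-0.22,0,0.3],
    [0,0,-0.22,0,0.6],
    [0,0,-0.22,0,0.75],
    [0,0,-0.22,0,0.75],
    [0,0,-0.22,0,0.75]
  ]
}}

```text
time_s: 38.3
tool_pos: [0.518, 0.326, 0.3588]
eef_rot: [-0.0, -0.0, 1.0, 0.0]
force: [-0.8, -0.6, 0.9]
gripper_width: 0.0644
```

>>> {"api": "servo_tool", "payload": {
  "rows": [
    [0,0,-1,0,0.75],
    [0,0,-3,0,0.75],
    [0,0,-6,0,0.75],
    [0,0,-9,0,0.75],
    [-3,3,-10,0,0.75]
  ]
}}

```text
time_s: 38.92
tool_pos: [0.5475, 0.3552, 0.4629]
eef_rot: [0.001, 0.0, 1.0, 0.001]
force: [0.9, 0.7, 0.3]
gripper_width: 0.0643
```

>>> {"api": "servo_tool", "payload": {
  "rows": [
    [-4,2,0,0,0.75],
    [-4,2,0,0,0.75],
    [-4,2,0,0,0.75],
    [-4,2,0,0,0.75],
    [-4,2,0,0,0.75]
  ]
}}

```text
time_s: 39.55
tool_pos: [0.5873, 0.3755, 0.4594]
eef_rot: [-0.0, -0.0, 1.0, -0.0]
force: [0.2, 0.1, -0.3]
gripper_width: 0.0641
```

```bash
python3 look.py z1; python3 - <<'E'
from seg import *
c,l=seg("z1"); print(manip.state()['tool_pos'],manip.state()['force'])
def ext(c,X,parts):
    P=np.array([proj(c,np.array(X)+[r*np.cos(a),r*np.sin(a),h]) for r,h in parts for a in np.linspace(0,6.28,60)])
    return np.r_[P.min(0),P.max(0)-P.min(0)].round(1)
H=((.018,.055),(.021,.041),(.021,.025))
for X in((.5215,.435),(.5175,.3256)):
    print([(round(dz,3),ext(c,(*X,.162+dz),H).tolist()) for dz in(0,.003)])
# top view: bystanders / P1 before vs after
t=cam("top"); a=np.load("pics/top0.npy",allow_pickle=True).item()["bgr"]
d=cv2.absdiff(a,t["bgr"]).max(2); m=cv2.morphologyEx((d>45).astype(np.uint8),cv2.MORPH_OPEN,np.ones((3,3),np.uint8))
k,l,s,ce=cv2.connectedComponentsWithStats(m)
print([(s[i].tolist()) for i in range(1,k) if s[i,4]>15])
E
```

```text
z1 [153, 65, 64, 64, 3085] [183.9  96.7]
z1 [312, 73, 66, 63, 2666] [345.8 104.3]
z1 [467, 159, 45, 71, 1715] [493.5 199.5]
z1 [300, 218, 53, 58, 1609] [321.4 241.4]
z1 [0, 327, 27, 23, 354] [  9.3 335.5]
z1 [113, 355, 18, 29, 408] [121.4 369.3]
[0.5874622  0.37551929 0.45934808] [ 0.09829734 -0.25408025  0.37423671]
[(0, [309.6, 71.5, 68.1, 63.4]), (0.003, [310.3, 71.3, 69.2, 64.2])]
[(0, [150.9, 64.9, 66.8, 64.1]), (0.003, [149.3, 64.6, 67.8, 65.0])]
[[0, 58, 127, 326, 17822], [0, 81, 4, 7, 21], [146, 154, 8, 8, 53], [0, 157, 22, 65, 765], [114, 159, 48, 22, 606], [85, 174, 15, 13, 133], [132, 179, 8, 10, 66], [42, 184, 7, 11, 41], [304, 185, 7, 4, 25], [125, 188, 10, 19, 90], [163, 188, 6, 15, 66], [272, 195, 7, 4, 22], [170, 203, 3, 6, 18], [152, 209, 41, 53, 994], [4, 221, 35, 30, 621], [99, 288, 19, 15, 129], [0, 298, 21, 34, 268], [86, 301, 25, 31, 433], [200, 301, 12, 20, 152], [147, 305, 14, 16, 117], [22, 311, 7, 8, 36], [34, 314, 11, 9, 84], [27, 322, 14, 7, 52], [131, 322, 10, 7, 42], [145, 327, 5, 7, 25], [109, 334, 8, 6, 36], [198, 343, 14, 19, 138], [157, 355, 9, 9, 56], [198, 367, 19, 17, 150], [292, 372, 5, 7, 24]]
```

Both plug outlines agree with the shoulder-on-rim pose within about 3 px. The top view shows no change at the hard plug, and the gripper is clear, so I hand in.

```bash
python3 -c "
from h import *
print(manip.state()['time_s'],manip.sign_off())"
```

```text
the job is handed in; nothing more can be done
39.65 None
```

The hard plug is identified and still stands on the tray, and both sound plugs are pushed home in the two flasks. I handed the job in at 39.65 s of the 72 s allowed.

- **Pressing:** The front plug gave 5.1 N at about 5 mm and the right-hand (-y) one 4.7 N at about 5 mm, so both are sound. The rear-left one gave 14 N at only about 4 mm, so it is the hard one.
- **Fitting:** The front plug went into the left flask and the right-hand plug into the right one. Each came to a firm stop at the expected home height, at 11 N and 15 N. The last wrist picture matches shoulder-on-rim to about 3 pixels for both. Those pixels barely separate home from 3 mm high, so the firm stops are the stronger evidence.
- **Went wrong and mended:**
  - My first grip on the front plug was off-centre and shifted it about 7 mm on the tray, so I regripped it.
  - At the left flask its foot first landed on the rim with about 20 N, under the 25 N limit. I backed off and moved 4 mm, and it then went in cleanly.
  - The pushing force I read during both insertions was only about 2 N, below the 5 to 10 N the text gives.
- **Other things on the bench:** Comparing top views before and after shows no change at the hard plug. The other differences look like the arm and its shadow, though shadow by the petri dishes and dropper bottle kept that area from being checked cleanly.

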